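Fold the condiment box's lid over and tuck it under the lip

ROBOT

A 6-joint arm with a two-finger parallel gripper is mounted at the origin on the work surface. World frame = base frame: x ahead of the robot, y to its left, z up, the work surface at z = 0. Lengths are in m, angles in rad, forces in N, time in s.
With the tool pointing down it reaches from about 0.375 to 0.975 m from the base axis. Payload 3.8 kg.
Tool frame: the origin (TCP) lies midway between the tips of the shut fingers; the grasp point (between the pads) lies 19 mm behind it; x points along the fingers, y is the direction in which the jaws open and shut, and the axes are right-handed (so a half turn about x gives the same grasp; the last joint's range is limited). The gripper opens to 85 mm and grips with 20 to 120 N. Pads are 22 mm wide; open, the fingers measure 114 mm over their backs; the gripper's body (76 mm by 85 mm) begins 54 mm behind the grasp point. The pads swing forward as they close: fully open they stand 13 mm farther back than shut.
Start: joints at [1.13, 0.264, 1.604, -0, 1.274, -0.037], TCP at [0.265, 0.621, 0.231] pointing down, gripper open.
Joint ranges: [-2.63, 2.63], [-0.94, 2.18], [0.31, 2.57], [-1.31, 4.45], [0, 2.66], [-2.55, 2.55]. Speed limits (rad/s): [2.57, 2.57, 3.14, 3.14, 3.14, 3.14].

INTERFACE

Orientations are given as a rotation vector (axis times angle).
In Python, from workcell import read_state, read_camera, get_calibration, finish_job gives the robot as it stands. The module is installed in compiled form; this text tells all that it offers.
- The arm moves only by the shell command python3 -m creep 'ROWS' [FORCE]. ROWS is JSON, a list of rows, each a list of 3 entries, a list of its own where there are three numbers: the closure in counts, from 0 (fully open) to 255 (shut), then the shift along the world's x, y, z in mm, then the turn about the world's z in rad. In form: [[hand, [tx, ty, tz], spin], ...]. A call has exactly 8 rows; each row shifts and turns the commanded pose from where the row before left it; what a row does not reach is not made up. A row lasts 1/12 s, in which the tool goes at most 41.7 mm and 7.16 degrees, less where a joint would pass 70% of its speed; a pose out of reach is approached as far as the arm can. A call is refused whole if a number of a shift passes 41.7 or a number of a turn 0.125, either way. A call with a gripper value outside its range is refused whole. The fingers move at their own pace and stop on an object; FORCE is the grip in N (left out, the last holds). Time passes only in rows, so rows that do not move let the fingers close, or fill a call up. It gives the time, the measured TCP pose, the force and the opening at its end, in the units of the state.
- read_state(): the state, without advancing time (a new reading comes with each control period).
- read_camera(name): name is "side" or "top" or "wrist"; returns (picture, depth): 480x640x3 uint8, blue, green, red; 480x640 float32, m along the optical axis (not along the pixel's ray), 0 where there is no reading.
- get_calibration(name): a dict with "K" (3x3 intrinsics, pixels), "eye" and "orientation" of the camera in the world. Camera axes: x right, y down, z forward; pixel columns grow to the right and rows downward; lengths in m; the calibration is good to about 2 mm. The wrist camera is an equidistant fisheye: a pixel r from the principal point sees the ray r / f radians off the axis. A picture is of the moment at which its call begins: read the wrist's pose just before it. get_calibration takes no time and is no camera call; for the wrist camera it gives the pose at the moment of the call.
- finish_job(): hands the job in, once; it reports no verdict.
The state is a dict: "time": time; "q": joint angles; "joint_vel": joint speeds; "joint_torque": joint torques, N m; "tool_pos": TCP position; "tcp_rot": TCP orientation; "wrist_force": force on the tool from outside, world axes, zero at the start; "torque": the same for the moment, N m; "width": opening from 0.0 (shut) to 1.0 (fully open).
Only numpy, scipy, OpenCV 4.12 (cv2) and the standard library are available. Lean on these libraries where they do the work, as an engineer would, in place of code of your own. Each camera call takes 0.05 s, during which the arm holds its last target.

TASK

Close the black condiment box on the tray with your fingertips alone: fold its springy standing lid over flat, keep it pressed down, and push it along until its free edge is fully home under the metal lip, so that it stays shut when you let go. Do not pick anything up, and leave the bottle and the glasses standing where they are.

Things in the scene. Friction and masses are not known exactly. Their poses are not given: they have to be found in the camera images.
- condiment_box: black plastic box, 172 x 96 mm, 55 mm high, fixed on the tray. Origin: centre of its underside, 8 mm above the table. x runs level along its length from the hinge end (-86 mm) to the lip end (+86 mm), z up. Hinge line: parallel to y, at x = -68 mm + lid_slide, z = 58 mm. Closed, the lid's top face is 60 mm above the origin, on a firm stop
- tray: bamboo tray, 330 x 500 mm, fixed; floor 8 mm thick, rim 22 mm high; origin under its centre
- lid (a joint): lid angle about the hinge line, rad: 0 = flat and closed, pi/2 = upright, 1.95 = stop, leaning away from the lip; starts at 1.45 to 1.8. A light hinge spring (about 0.5 N at the free edge presses it flat) raises it nearly upright again (about 1.2) whenever it is let go untucked
- lid_slide (a joint): how far the lid with its hinge pin has slid along the box's +x in the slotted ears, m: 0 (hinge end) to 0.020 (fully home under the lip); starts at 0 to 0.002. Takes about 2 N to move and stays where it is left. With the lid flat, its edge enters the lip's mouth at 0.007
- lid_edge (a point): middle of the lid's free edge, on the face that is on top when closed; axes: x from the hinge to the free edge, z out of that face. The lid is a plate 84 mm wide, 4 mm thick; the edge is 126 mm from the hinge line
- lid_ridge (a point): hinge-side foot, at its middle, of the straight thumb ridge across the lid: 50 mm long, 6 mm thick, standing 6 mm up from the face that is on top when closed (outer face); 93 mm from the hinge line. A fingertip set down behind it can press the lid down and push it to the lip. Axes as lid_edge
- lip_mouth (a point): middle of the mouth of the fixed steel lip at the box's +x end, at x = 65, z = 63 mm in the box's frame. The lip is 64 mm wide, x = 65 to 87 mm, its underside 3 mm above the closed lid's top face, its first 6 mm turned up as a lead-in, its top at z = 70 mm. A lid slid forward before it is flat runs against it
- bottle: empty green bottle, capped, 65 mm diameter, 215 mm tall, standing loose near one corner of the tray, origin under its foot. To be left standing where it is
- glass_a: small frosted soju glass, 52 mm across the rim, 60 mm tall, standing loose near one corner of the tray; origin under its foot. To be left standing where it is
- glass_b: small frosted soju glass, 52 mm across the rim, 60 mm tall, standing loose near one corner of the tray; origin under its foot. To be left standing where it is
- glass_c: small frosted soju glass, 52 mm across the rim, 60 mm tall, standing loose near one corner of the tray; origin under its foot. To be left standing where it is

How it is judged:
On the way, in this order (a step that is already met when the one before it is completed fails the run):
1. the lid is folded down flat, its edge not yet under the lip (value of joint lid below 0.12 rad and value of joint lid_slide below 0.01 m), for 0.05 s.
2. the flat lid is pushed in under the lip (value of joint lid below 0.05 rad and value of joint lid_slide above 0.014 m), for 0.2 s.
At the end, for the whole second after the job is handed in: The lid is shut (within 0.05 rad of flat) and has slid at least 14 of its 20 mm, its edge held under the lip, with the robot clear; bottle and glasses upright and within 20 mm of where they stood (all of step 2 and value of joint lid above -0.03 rad and distance of each of bottle, glass_a, glass_b, glass_c from where it was at the start of the episode below 0.02 m and angle between each of bottle, glass_a, glass_b, glass_c's own z axis and vertical below 0.15 rad); the robot touches nothing.
It fails at once if bottle lifted, tipped or shoved more than 20 mm (distance of bottle from where it was at the start of the episode above 0.02 m or angle between bottle's own z axis and vertical above 0.3 rad).
It fails at once if glass a lifted, tipped or shoved more than 20 mm (distance of glass_a from where it was at the start of the episode above 0.02 m or angle between glass_a's own z axis and vertical above 0.3 rad).
It fails at once if glass b lifted, tipped or shoved more than 20 mm (distance of glass_b from where it was at the start of the episode above 0.02 m or angle between glass_b's own z axis and vertical above 0.3 rad).
It fails at once if glass c lifted, tipped or shoved more than 20 mm (distance of glass_c from where it was at the start of the episode above 0.02 m or angle between glass_c's own z axis and vertical above 0.3 rad).
It also fails if it takes over 40 s, if anything falls off the work surface, if the arm or the gripper's body presses on something with over 40 N, if the wrist force passes 120 N, or if a joint passes its speed limit or range.

## Working session

There is one attempt and no reset: what is moved stays moved. The work goes in short steps, Python scripts to look and compute and a shell command to move; the robot and the scene stay as the last step left them, time stands still between calls to the robot, and variables do not carry over. Pictures are saved under pics/ and viewed, and the job is handed in when it is done.

```bash
mkdir -p pics; python3 - <<'E'
from workcell import *
import cv2,numpy as np
s=read_state();print(s)
for n in ("top","side"):
    p,d=read_camera(n);cv2.imwrite(f"pics/{n}0.png",p);np.save(f"pics/{n}0.npy",d)
    print(n,get_calibration(n))
E
```

```text
{'time': 0.0, 'q': array([ 1.13010201e+00,  2.64781131e-01,  1.60538825e+00,  4.08433854e-05,
        1.27367225e+00, -3.68932981e-02]), 'joint_vel': array([ 0.00015344, -0.00160794, -0.0005135 ,  0.00011706, -0.00025512,
        0.00092107]), 'joint_torque': array([-2.03748732e-04, -5.15117276e+01, -3.67309141e+01,  1.02756161e-06,
        1.30609958e-02,  7.87416980e-06]), 'tool_pos': array([0.26489261, 0.62005939, 0.22993546]), 'tcp_rot': array([ 0.31506984,  1.54805745, -0.31850715]), 'wrist_force': array([ 0.1020965 ,  0.13549792, -0.17545669]), 'torque': array([-0.0265614 ,  0.01948994, -0.02924539]), 'width': 1.0006986783434524}
top {'K': array([[526.83752547,   0.        , 317.36098377],
       [  0.        , 526.83752547, 238.02058304],
       [  0.        ,   0.        ,   1.        ]]), 'eye': array([0.45386738, 0.01397974, 1.03761633]), 'orientation': array([-2.15757781,  2.11769171, -0.1713758 ])}
side {'K': array([[465.30515853,   0.        , 315.06088613],
       [  0.        , 465.30515853, 236.49526666],
       [  0.        ,   0.        ,   1.        ]]), 'eye': array([ 0.5118614 , -0.60811675,  0.66042997]), 'orientation': array([-2.3036835 ,  0.16939944, -0.08081159])}
```

View pics/top0.png

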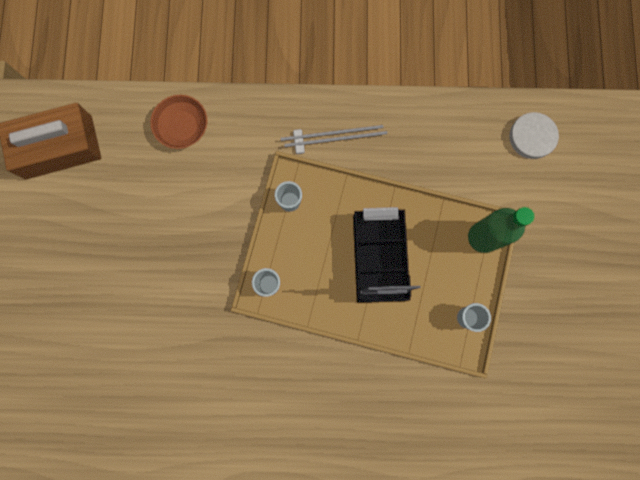

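View pics/side0.png

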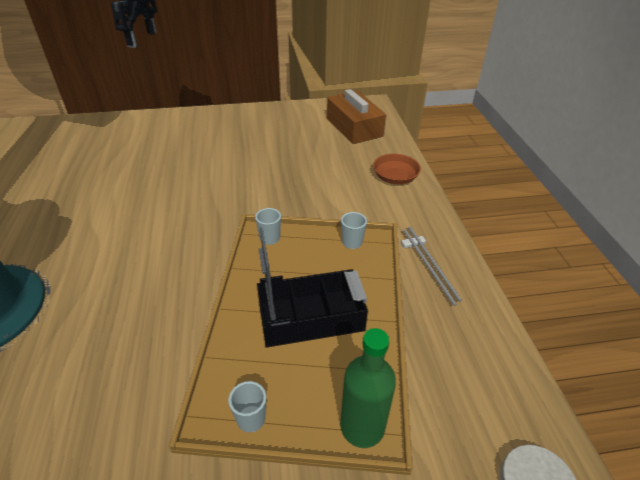

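The top view shows the box at about px (382,256), with the lip at its upper end (381,214) and the standing lid at its lower end (390,290). The glasses are at (289,196), (266,283) and (476,318), and the bottle's foot is near (485,237). Next I'll enlarge the box and measure it.

```bash
cat > h.py <<'E'
import numpy as np,cv2
from scipy.spatial.transform import Rotation as R
from workcell import *
def ray(n,u,v):
    c=get_calibration(n);K=c["K"];r=np.array([(u-K[0,2])/K[0,0],(v-K[1,2])/K[1,1],1])
    return c["eye"],R.from_rotvec(c["orientation"]).as_matrix()@r
def atz(n,u,v,z):
    e,r=ray(n,u,v);return e+r*(z-e[2])/r[2]
def atd(n,u,v,d):
    e,r=ray(n,u,v);return e+r*d
def proj(n,P):
    c=get_calibration(n);p=R.from_rotvec(c["orientation"]).as_matrix().T@(np.asarray(P)-c["eye"]);return (c["K"]@(p/p[2]))[:2]
E
python3 - <<'E'
from h import *
p=cv2.imread("pics/top0.png");cv2.imwrite("pics/top0c.png",cv2.resize(p[195:315,335:435],None,fx=5.,fy=5.,interpolation=cv2.INTER_CUBIC))
p=cv2.imread("pics/side0.png");cv2.imwrite("pics/side0c.png",cv2.resize(p[220:350,240:390],None,fx=4.6,fy=4.6,interpolation=cv2.INTER_CUBIC))
E
```

```text
(no output)
```

View pics/top0c.png

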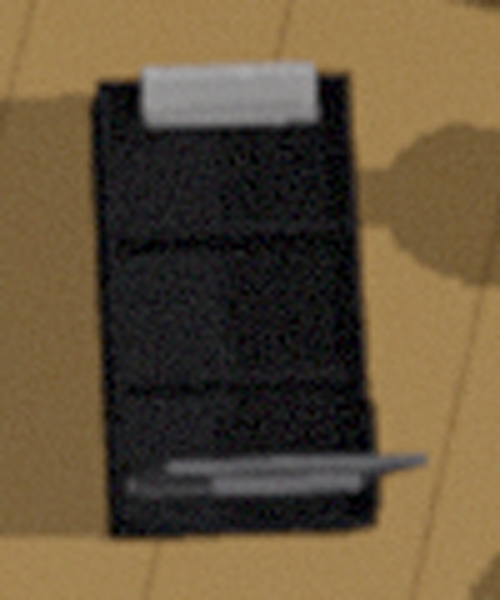

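View pics/side0c.png

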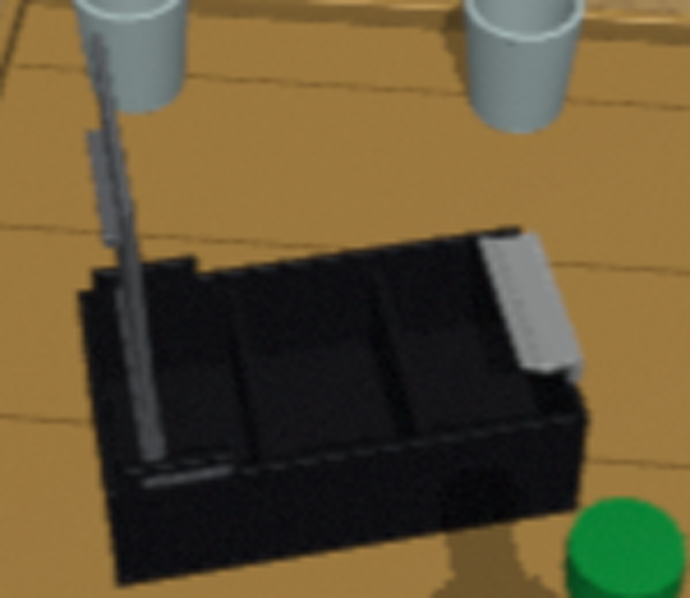

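```bash
python3 - <<'E'
from h import *
from scipy.optimize import least_squares
c=lambda u,v:(335+u/5-.4,195+v/5-.4)
print("up dir",atz("top",317,238,0),atz("top",317,138,0),atz("top",417,238,0))
obs=[((87,32,70),c(143,68)),((87,-32,70),c(315,62)),((65,32,70),c(143,128)),((65,-32,70),c(318,122)),
((86,48,55),c(97,85)),((86,-48,55),c(348,75)),((-86,48,55),c(110,535)),((-86,-48,55),c(378,525))]
s=lambda u,v:(240+u/4.6-.4,220+v/4.6-.4)
obs2=[((86,-48,0),s(578,508)),((-86,-48,0),s(120,583)),((87,32,70),s(537,235)),((65,32,70),s(482,240)),((65,-32,70),s(528,370)),((87,-32,70),s(580,362))]
def f(p,show=0):
    x,y,t=p[:3];M=R.from_rotvec([0,0,t]).as_matrix()
    r=[]
    for n,O in (("top",obs),("side",obs2)):
        for P,uv in O: r.append(proj(n,M@np.array(P)/1e3+[x,y,.008])-uv)
    if show:print(np.round(r,1).tolist())
    return np.ravel(r)
o=least_squares(f,[.43,-.12,0],x_scale=[.01,.01,.1],loss="soft_l1");print(o.x);f(o.x,1)
x,y,t=o.x;M=R.from_rotvec([0,0,t]).as_matrix()
np.save("box.npy",o.x)
# lid angle
L=lambda a,r,yy,off=0,sl=0:M@np.array([-68+sl+r*np.cos(a)-off*np.sin(a),yy,58+r*np.sin(a)+off*np.cos(a)])/1e3+[x,y,.008]
for a in (1.4,1.5,1.6,1.7,1.8):
    print(a,[np.round(v,1).tolist() for v in (proj("top",L(a,126,42)),proj("top",L(a,126,-42)),proj("side",L(a,126,0)))])
print("top edge obs",c(165,462),c(425,458),"side obs",s(98,35))
for n,u,v in (("a",289,203),("b",266,290),("c",476,322),("bottle",487,238)):print(n,atz("top",u,v,.008))
print("lip",M@np.array([65,0,63])/1e3+[x,y,.008])
E
```

```text
up dir [0.62167576 0.01661039 0.        ] [0.83014344 0.02050388 0.        ] [ 0.62541781 -0.18291051  0.        ]
[ 0.58190338 -0.10429697  0.04350244]
[[-0.0, -0.3], [-0.1, 0.1], [0.5, -0.7], [-0.1, -0.3], [0.1, -1.3], [0.6, -0.5], [0.8, 0.3], [-0.6, 1.0], [-0.0, 1.3], [-1.2, 1.1], [0.1, -1.3], [-0.4, -0.7], [-1.0, -0.7], [0.8, -0.9]]
1.4 [[366.3, 274.1], [418.3, 272.8], [279.0, 244.4]]
1.5 [[366.7, 281.7], [418.9, 280.4], [270.5, 244.8]]
1.6 [[367.0, 289.6], [419.4, 288.3], [262.0, 245.7]]
1.7 [[367.2, 297.5], [419.7, 296.2], [253.4, 247.3]]
1.8 [[367.4, 305.4], [419.9, 304.1], [245.1, 249.5]]
top edge obs (367.6, 287.0) (419.6, 286.20000000000005) side obs (260.90434782608696, 227.2086956521739)
a [0.69026778 0.07393604 0.008     ]
b [0.51590231 0.11402513 0.008     ]
c [ 0.46188544 -0.29339549  0.008     ]
bottle [ 0.62669539 -0.32003295  0.008     ]
lip [ 0.64684189 -0.1014702   0.071     ]
```

```bash
python3 - <<'E'
from h import *
s=read_state();print(np.round(R.from_rotvec(s["tcp_rot"]).as_matrix(),3))
E
```

```text
[[-0.001  0.393  0.92 ]
 [-0.002  0.92  -0.393]
 [-1.    -0.002 -0.   ]]
```

```bash
python3 -m creep '[[255,[8,-30,0],0.019],[255,[8,-30,0],0.019],[255,[8,-30,0],0.019],[255,[8,-30,0],0.019],[255,[8,-30,0],0.019],[255,[8,-30,0],0.019],[255,[8,-30,0],0.019],[255,[8,-30,0],0.019]]' 40; python3 -m creep '[[255,[8,-30,0],0.019],[255,[8,-30,0],0.019],[255,[8,-30,0],0.019],[255,[8,-30,0],0.019],[255,[8,-30,0],0.019],[255,[8,-30,0],0.019],[255,[8,-30,0],0.019],[255,[8,-30,0],0.019]]';  python3 -m creep '[[255,[8,-30,0],0.019],[255,[8,-30,0],0.019],[255,[8,-30,0],0.019],[255,[8,-30,0],0.019],[255,[8,-30,0],0.019],[255,[8,-30,0],0.019],[255,[8,-30,0],0.019],[255,[0,0,0],0]]'
```

```text
time: 0.77
tool_pos: [0.329, 0.379, 0.2307]
tcp_rot: [0.196, 1.562, -0.197]
wrist_force: [1.1, 0.6, -0.1]
width: -0.002
time: 1.43
tool_pos: [0.3929, 0.1392, 0.231]
tcp_rot: [0.077, 1.57, -0.078]
wrist_force: [0.4, 0.4, -0.7]
width: 0.002
time: 2.1
tool_pos: [0.45, -0.0737, 0.2311]
tcp_rot: [-0.025, 1.57, 0.021]
wrist_force: [0.3, 0.6, 0.2]
width: -0.002
```

```bash
python3 -m creep '[[255,[0,-18,0],0.01],[255,[0,-17,0],0.01],[255,[0,0,-25],0],[255,[0,0,-25],0],[255,[0,0,-20],0],[255,[0,0,-20],0],[255,[10,0,0],0],[255,[0,0,0],0]]';python3 - <<'E'
from h import *
p,d=read_camera("side");cv2.imwrite("pics/side1.png",p);cv2.imwrite("pics/side1c.png",cv2.resize(p[150:350,200:400],None,fx=3,fy=3,interpolation=cv2.INTER_CUBIC))
p,d=read_camera("top");cv2.imwrite("pics/top1c.png",cv2.resize(p[195:345,335:435],None,fx=4,fy=4,interpolation=cv2.INTER_CUBIC))
E
```

```text
time: 2.77
tool_pos: [0.4596, -0.1037, 0.1405]
tcp_rot: [-0.041, 1.572, 0.042]
wrist_force: [0.5, -0.4, 0.8]
width: 0.001
```

View pics/side1c.png

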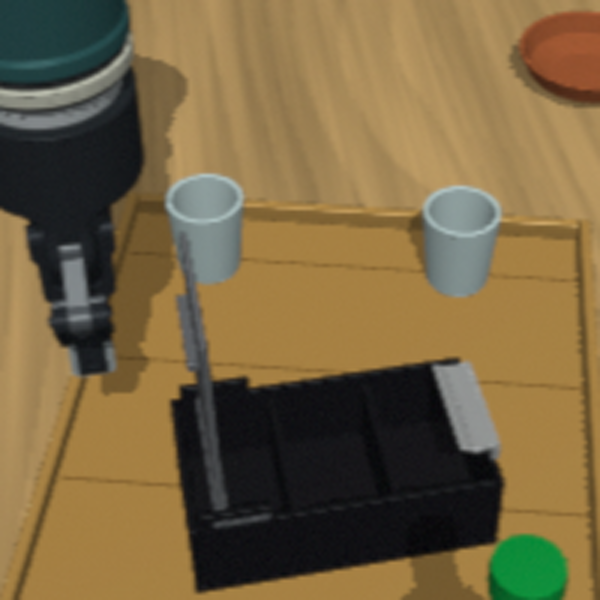

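View pics/top1c.png

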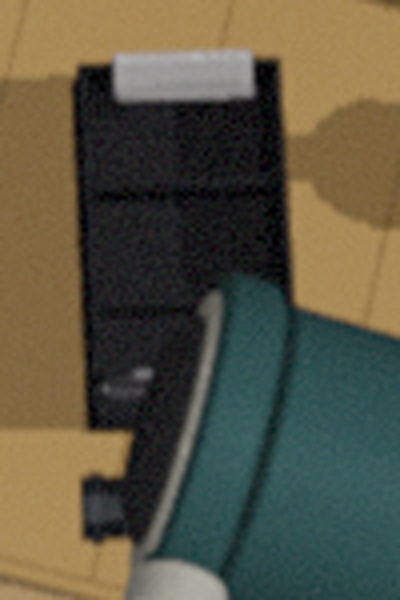

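Both views agree with the fit. The closed fingers are behind the lid on the hinge side, with the tip about 73 mm above the hinge and below the ridge, and nothing is near the glasses. Now I'll start folding along an arc about the hinge.

```bash
python3 -m creep '[[255,[12,0,0],0],[255,[12,0,0],0],[255,[12,0,-1],0],[255,[10,0,-1],0],[255,[8,0,-1],0],[255,[7,0,-2],0],[255,[7,0,-2],0],[255,[0,0,0],0]]';python3 - <<'E'
from h import *
p,d=read_camera("side");cv2.imwrite("pics/side2c.png",cv2.resize(p[150:350,200:400],None,fx=3,fy=3,interpolation=cv2.INTER_CUBIC))
E
```

```text
time: 3.53
tool_pos: [0.5283, -0.1042, 0.1337]
tcp_rot: [-0.042, 1.571, 0.042]
wrist_force: [-0.6, -0.9, -0.8]
width: 0.002
```

View pics/side2c.png

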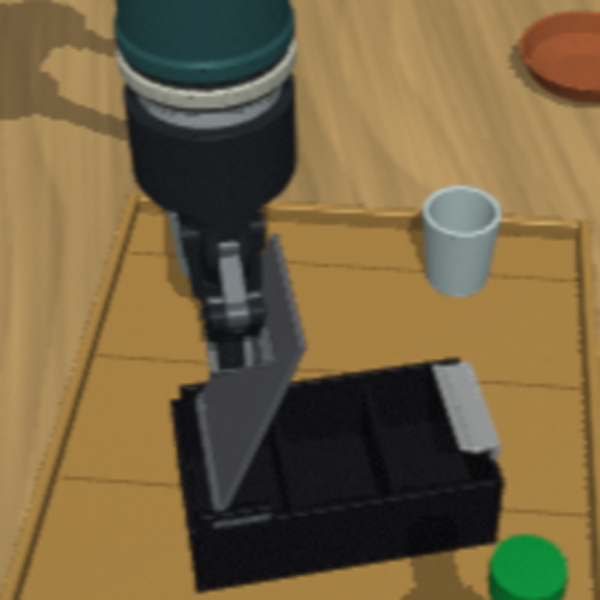

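The lid is folding with the fingertip on it and hardly any force at the wrist. The hinge hasn't moved. Continuing along the arc.

```bash
python3 -m creep '[[255,[6.5,0,-3],0],[255,[6.5,0,-3],0],[255,[6,0,-4],0],[255,[6,0,-4.5],0],[255,[4.5,0,-5],0],[255,[4.5,0,-5.5],0],[255,[0,0,0],0],[255,[0,0,0],0]]'; python3 -m creep '[[255,[4,0,-6],0],[255,[3.5,0,-6.5],0],[255,[2.5,0,-7],0],[255,[2,0,-7],0],[255,[0.5,0,-3],0],[255,[0,0,0],0],[255,[0,0,0],0],[255,[0,0,0],0]]';python3 - <<'E'
from h import *
p,d=read_camera("side");cv2.imwrite("pics/side3c.png",cv2.resize(p[150:350,200:400],None,fx=3,fy=3,interpolation=cv2.INTER_CUBIC))
E
```

```text
time: 4.25
tool_pos: [0.561, -0.1042, 0.1085]
tcp_rot: [-0.042, 1.572, 0.042]
wrist_force: [-0.1, 0.5, -0.1]
width: -0.003
time: 4.92
tool_pos: [0.5734, -0.1043, 0.0797]
tcp_rot: [-0.042, 1.571, 0.042]
wrist_force: [-0.1, 0.2, 0.1]
width: -0.001
```

View pics/side3c.png

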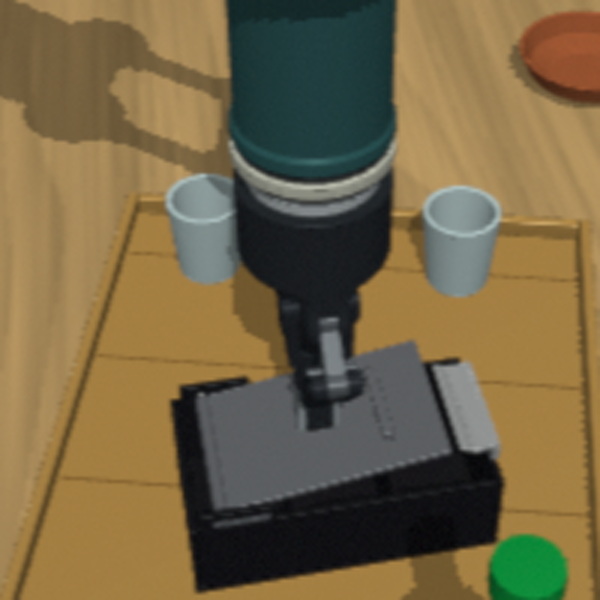

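The lid is at about 0.17 rad. Its free edge, near crop (430,400), is still short of the lip, and the ridge is about 15 mm ahead of the tip. Next I'll press it flat and watch the wrist force.

```bash
python3 -m creep '[[255,[0.5,0,-3],0],[255,[0.5,0,-3],0],[255,[0,0,-2],0],[255,[0,0,-1.5],0],[255,[0,0,-1],0],[255,[0,0,0],0],[255,[0,0,0],0],[255,[0,0,0],0]]'
```

```text
time: 5.63
tool_pos: [0.5747, -0.1043, 0.0693]
tcp_rot: [-0.042, 1.57, 0.042]
wrist_force: [1.1, 0.1, 0.6]
width: 0.001
```

```bash
python3 -m creep '[[255,[0,0,-0.5],0],[255,[0,0,-0.5],0],[255,[0,0,-0.5],0],[255,[0,0,-0.5],0],[255,[0,0,0],0],[255,[0,0,0],0],[255,[0,0,0],0],[255,[0,0,0],0]]'
```

```text
time: 6.3
tool_pos: [0.5748, -0.1043, 0.0675]
tcp_rot: [-0.042, 1.57, 0.042]
wrist_force: [0.3, 0.8, 4.5]
width: -0.001
```

```bash
python3 - <<'E'
from h import *
p,d=read_camera("side");cv2.imwrite("pics/side4c.png",cv2.resize(p[230:340,250:380],None,fx=5,fy=5,interpolation=cv2.INTER_CUBIC))
x,y,t=np.load("box.npy");M=R.from_rotvec([0,0,t]).as_matrix()
for sl in (0,7,14,20):
  print(sl,[((proj("side",M@np.array([-68+sl+126,s,60])/1e3+[x,y,.008])-[250,230]+.4)*5).round() for s in (42,-42)])
E
```

```text
0 [array([445., 209.]), array([504., 395.])]
7 [array([464., 207.]), array([525., 392.])]
14 [array([483., 204.]), array([546., 389.])]
20 [array([500., 202.]), array([563., 386.])]
```

View pics/side4c.png

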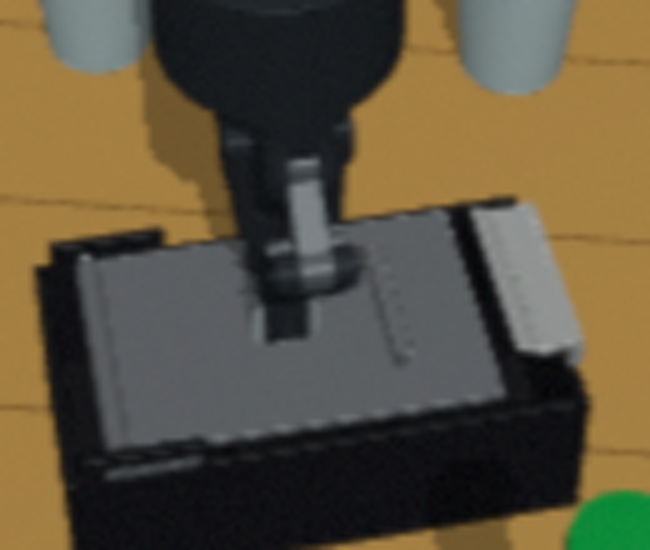

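The lid is flat and its edge, at crop (450,210)–(505,397), matches a predicted slide of about 0–1 mm. Step 1 should be met. Now I'll push along +x while keeping the pressure on.

```bash
python3 -m creep '[[255,[3,0,0],0],[255,[3,0,0],0],[255,[3,0,0],0],[255,[3,0,0],0],[255,[3,0,0],0],[255,[3,0,0],0],[255,[0,0,0],0],[255,[0,0,0],0]]'; python3 -m creep '[[255,[2,0,0],0],[255,[2,0,0],0],[255,[2,0,0],0],[255,[2,0,0],0],[255,[2,0,0],0],[255,[0,0,0],0],[255,[0,0,0],0],[255,[0,0,0],0]]';python3 - <<'E'
from h import *
p,d=read_camera("side");cv2.imwrite("pics/side5c.png",cv2.resize(p[230:340,250:380],None,fx=5,fy=5,interpolation=cv2.INTER_CUBIC))
E
```

```text
time: 7.02
tool_pos: [0.593, -0.1037, 0.0674]
tcp_rot: [-0.041, 1.57, 0.042]
wrist_force: [-0.6, 3.6, 4.7]
width: -0.0
time: 7.68
tool_pos: [0.6016, -0.1042, 0.067]
tcp_rot: [-0.042, 1.573, 0.042]
wrist_force: [-3.4, 0.5, 6.0]
width: 0.002
```

View pics/side5c.png

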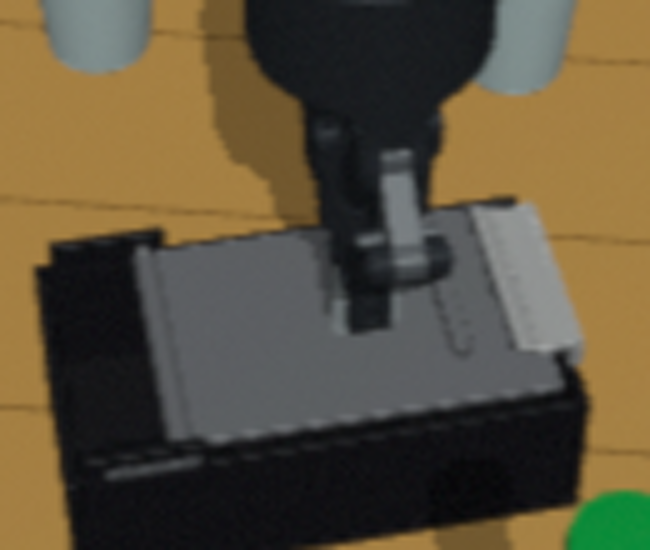

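The near corner of the edge is now at crop (563,387), which is the predicted position for a 20 mm slide. Friction carried the lid under the lip. I'll push a little more to check it's at the end, then lift off.

```bash
python3 -m creep '[[255,[1.5,0,0],0],[255,[1.5,0,0],0],[255,[1,0,0],0],[255,[0,0,0],0],[255,[0,0,0],0],[255,[0,0,0],0],[255,[0,0,0],0],[255,[0,0,0],0]]'
```

```text
time: 8.4
tool_pos: [0.6055, -0.1043, 0.0669]
tcp_rot: [-0.042, 1.573, 0.042]
wrist_force: [-4.5, 0.3, 6.1]
width: 0.003
```

Tip is now sliding on the lid, which is at its end stop. I'll lift straight up and check.

```bash
python3 -m creep '[[255,[0,0,2],0],[255,[0,0,5],0],[255,[0,0,10],0],[255,[0,0,20],0],[255,[0,0,30],0],[255,[0,0,30],0],[255,[0,0,30],0],[255,[0,0,0],0]]'; python3 -m creep '[[255,[-30,0,0],0],[255,[-30,0,0],0],[255,[-30,0,0],0],[255,[-30,0,0],0],[255,[0,0,0],0],[255,[0,0,0],0],[255,[0,0,0],0],[255,[0,0,0],0]]';python3 - <<'E'
from h import *
p,d=read_camera("side");cv2.imwrite("pics/side6.png",p);cv2.imwrite("pics/side6c.png",cv2.resize(p[230:340,250:380],None,fx=5,fy=5,interpolation=cv2.INTER_CUBIC))
p,d=read_camera("top");cv2.imwrite("pics/top6.png",p)
E
```

```text
time: 9.07
tool_pos: [0.6114, -0.1053, 0.2031]
tcp_rot: [-0.044, 1.557, 0.039]
wrist_force: [1.4, 0.6, 0.8]
width: 0.001
time: 9.73
tool_pos: [0.4881, -0.1045, 0.1949]
tcp_rot: [-0.042, 1.569, 0.042]
wrist_force: [1.0, -0.4, -0.8]
width: 0.005
```

View pics/side6c.png

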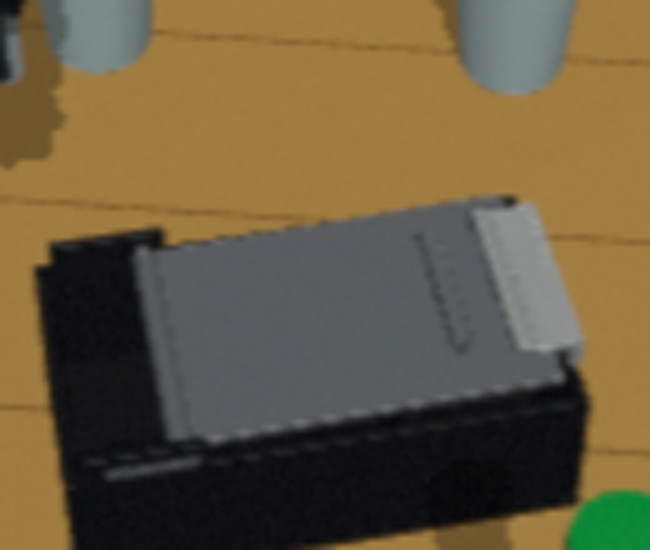

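View pics/side6.png

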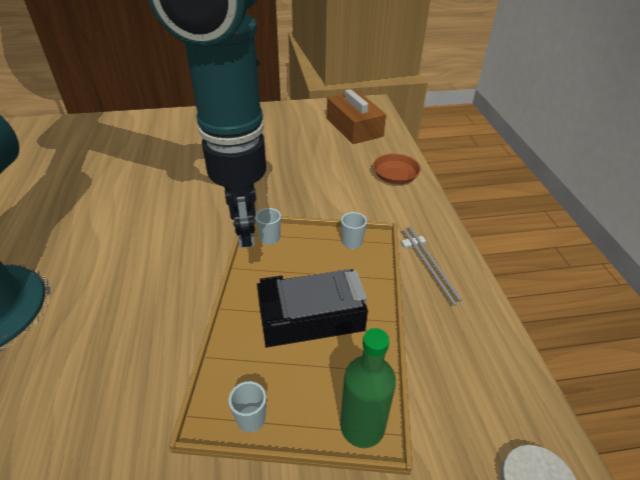

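View pics/top6.png

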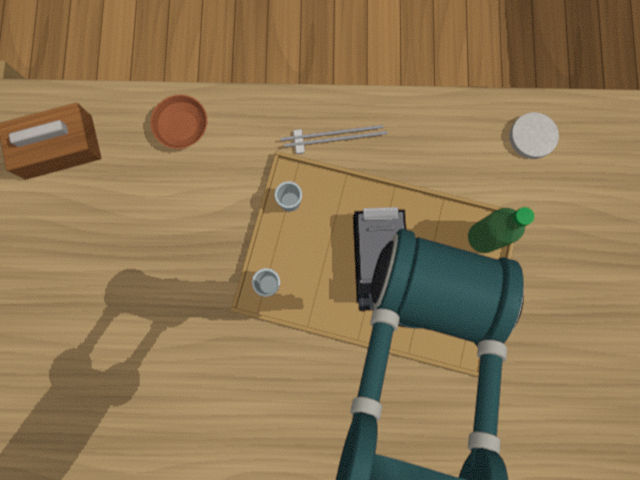

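The lid stays flat under the lip, with its near edge corner at crop (563,385), i.e. a slide of about 20 mm. The glasses and bottle are at the same pixels as at the start, and the arm is clear.

```bash
python3 -c "
from workcell import *
print(finish_job())"
```

```text
the job is handed in; nothing more can be done
None
```

The condiment box is shut, and I handed the job in at about 10 s of the 40 s allowed. `finish_job` gives no verdict, so the result rests on my own checks.

**What I did:** With the fingers shut, I folded the lid down along an arc about its hinge and pressed it flat at about 4.5 N. I then pushed it along +x until it stopped and lifted off. Friction under the fingertip carried the lid most or all of the way; the tip may never have reached the thumb ridge.

**Checks:**
- **Flat before the push:** the picture showed the lid flat with a slide of about 0–1 mm, its edge clear of the lip.
- **After letting go:** the lid stayed flat with its edge where a full slide of about 20 mm should put it. The fit of the box's position is good to about 2 mm.
- **Bottle and glasses:** all upright. The bottle and all three glasses matched their starting places by eye in the side view. In the last top view the arm hid one glass.
- **Forces:** the wrist readings, taken at the end of each move, stayed below about 8 N, and the robot was clear of everything at the end.

No check failed or disagreed.

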